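# Stop the saw and rack its insert plate

### The arm

A 6-joint arm with a two-finger parallel gripper is mounted at the origin on the work surface. World frame = base frame: x ahead of the robot, y to its left, z up, the work surface at z = 0. Lengths are in m, angles in rad, forces in N, time in s.
With the tool pointing down it reaches from about 0.35 to 0.85 m from the base axis. Payload 8.1 kg.
Tool frame: the origin (TCP) lies midway between the tips of the shut fingers; the grasp point (between the pads) lies 19 mm behind it (robot.grip_point_offset is the distance from the TCP to the grasp point, in m); z points along the fingers, y is the line along which they close (so a half turn about z gives the same grasp; the last joint's range is limited). The gripper opens to 93 mm and grips with 3 to 60 N. Pads are 15 mm wide; open, the fingers measure 128 mm over their backs; the gripper's body (75 mm by 188 mm) begins 65 mm behind the grasp point.
Start: joints at [-0.085, 0.13, 1.488, -0, 1.523, -0.085], TCP at [0.6, 0, 0.186] pointing down, gripper open.
Joint ranges: [-2.96, 2.96], [-0.89, 2.26], [0.02, 2.5], [-1.34, 4.48], [0, 2.73], [-2.66, 2.66]. Speed limits (rad/s): [2.39, 2.39, 2.79, 3.14, 3.14, 3.14].

### API

Orientations are given as a rotation vector (axis times angle).
In Python, from plant import robot, read_camera, job gives the robot as it stands.
- The arm moves only by the shell command python3 -m inch 'ROWS' [FORCE]. ROWS is JSON, one flat list of numbers, 5 for each row, row after row: the shift along the world's x, y, z in mm, then the turn about the world's z in degrees, then the opening in per cent of the stroke, from 0 (shut) to 100 (fully open). In form: [dx, dy, dz, yaw, hand, dx, dy, dz, yaw, hand, ...]. A call has 1 to 10 rows; each row is the pose to reach, as a shift and turn from the pose commanded when the call began; what a row does not reach only later rows make up. A row lasts 1/12 s, in which the tool goes at most 41.7 mm and 7.16 degrees, less where a joint would pass 70% of its speed; a pose out of reach is approached as far as the arm can. A call with a gripper value outside its range is refused whole. The fingers move at their own pace and stop on an object; FORCE is the grip in N (left out, the last holds). Time passes only in rows, so rows that repeat a pose let the fingers close. It gives the time, the measured TCP pose, the force, the opening and the grip force at its end, in the units of the state.
- robot.read_state(): the state, without advancing time (a new reading comes with each control period).
- read_camera(name): name is "scene" or "side" or "wrist"; returns a dict with "image" (400x640x3 uint8, blue, green, red), "K" (3x3 intrinsics, pixels), "extrinsics" (4x4, takes a point from world to camera coordinates); the wrist camera has in their place "mount" (4x4, takes a point from camera to tool coordinates, whose origin is the TCP and whose axes are the flange's). Camera axes: x right, y down, z forward; pixel columns grow to the right and rows downward; lengths in m; the calibration is good to about 2 mm. A picture is of the moment at which its call begins: read the wrist's pose just before it. There is no depth.
- job.close_job(): hands the job in; it is judged then, once.
The state is a dict: "t": time; "q": joint angles; "dq": joint speeds; "joint_torque": joint torques, N m; "tool_pos": TCP position; "orientation": TCP orientation; "force": force on the tool from outside, world axes, zero at the start; "wrist_torque": the same for the moment, N m; "opening": finger opening in m; "gripper_force": force on a finger pad.
Only numpy, scipy, OpenCV 4.12 (cv2) and the standard library are available. Lean on these libraries where they do the work, as an engineer would, in place of code of your own. Each camera call takes 0.05 s, during which the arm holds its last target. There are 200 camera calls.

### The job

Shut the saw station down and put its insert plate away. First press the long stop key on the key bank right down so that it stays down and the speed key that was in pops up; only then take out the insert plate that sticks out from under the low riser and lay it in the sloped rack squarely on top of the plate already there, square end in under the crossbars and both plates snug against the backstop. Let go of it there, and do not tip over the jar, the can or the bin.

Things in the scene. Friction and masses are not known exactly. Their poses are not given: they have to be found in the camera images.
- bank: Key bank: grey housing fixed to the bench, 120 x 220 x 50 mm high; origin at the centre of its underside, z up, y along the row of four black keys 48 mm apart, in a different order each time. Interlocked: one speed key starts down. Pressing the stop key straight down 12 mm (about 5 N, snaps over half-way) latches it down and pops that key up; the other two speed keys are locked out (2 mm of sprung play).
- stop_key (a joint): The stop key of the bank: black block 88 mm long (along the bank's x), 36 mm wide, as high as the others. Value 0 = fully up, 0.012 m = fully down. It is the only long one; the three speed keys are 50 mm long. It starts up.
- stop_key_top (a point): Centre of the top face of the long stop key (88 x 36 mm); 72 mm above the bench when the key is up, 60 mm when down.
- mid_key (a joint): The running speed key of the bank: black block 50 mm long (along the bank's x), 36 mm wide, as high as the others. Value 0 = fully up, 0.012 m = fully down. It starts down, in any of the four slots.
- riser: Low dark steel riser (a small bridge-like shelf) fixed to the bench: 140 mm deep (x) x 170 mm wide (y), top face 67 mm and underside 55 mm above the bench, side walls 8 mm thick, open towards the robot (-x) and at the back. Origin at the centre of its footprint, z up. A yellow bin and a jar stand on it.
- plate: Insert plate to be put away: flat aluminium, 170 x 60 x 12 mm, about 0.28 kg, dark slot line on it. One end square, the other a half round of 30 mm radius. It starts flat on the bench, round end under the riser, 82 to 95 mm of the square end sticking out towards the robot. Origin at the centre of its underside (85 mm from either end), x towards the round end, z up.
- plate_end (a point): Middle of the lower edge of the plate's square end (at x = -85 mm of the plate).
- deck: Bed of the rack, rising 18 degrees away from the robot, 150 x 64 mm. Origin on its surface at the foot of the backstop, mid-width, 35 mm above the bench; x up the slope, y across, z square to the bed. The backstop is the wall at x = 0, 49 mm high. Friction holds a plate where it is laid: it does not slide down by itself, so it must be pushed home.
- rack: The whole sloped rack, fixed to the bench; origin at the centre of its 200 x 116 mm foot, z up. Over the bed's lower 82 mm stand side cheeks (inner faces 50 mm either side of mid-line), bridged by two crossbars, 0 to 14 and 62 to 82 mm from the backstop, underside 45, top 49 mm above the bed: plates go in under the bars from the upper end, where the bed is open above and at the sides.
- old_plate: A second plate just like the first, already lying on the bed with its square end against the backstop. Loose. Origin and axes as for the plate (x up the slope).
- old_plate_end (a point): Middle of the lower edge of the square end of the plate already in the rack.
- jar: Pale jar with white cap, 32 mm radius, 110 mm high, standing loose on the riser. Origin at the centre of its underside, z up.
- can: Grey can of 28 mm radius, 150 mm high, standing loose on the bench beside the riser. Origin at the centre of its underside, z up.
- bin: Open yellow bin 100 x 70 x 60 mm standing loose on the riser. Origin at the centre of its underside, z up.
Mind the look-alikes: they are no part of the job. What is shaped like the plate but red is not meant.

How it is judged:
On the way, in this order (a step that is already met when the one before it is completed fails the run):
1. the long stop key is down and the running speed key has popped up (value of joint stop_key above 0.01 m and value of joint mid_key below 0.002 m), for 0.2 s.
2. the plate lies on the other one in the rack, against the backstop, released (x of plate_end in the frame of deck between -0.004 and 0.005 m and y of plate_end in the frame of deck between -0.012 and 0.012 m and z of plate_end in the frame of deck between 0.0095 and 0.015 m and angle between the x axis of each of plate, old_plate and the x axis of deck, either way round below 0.1 rad and angle between the z axis of each of plate, old_plate and the z axis of deck, either way round below 0.06 rad and x of old_plate_end in the frame of deck between -0.004 and 0.005 m and y of old_plate_end in the frame of deck between -0.012 and 0.012 m and z of old_plate_end in the frame of deck between -0.002 and 0.003 m and contact force between the fingers and plate below 0.05 N), for 0.2 s.
At the end, for the whole second after the job is handed in: Stop key down (over 10 mm), running speed key up (under 2 mm). The plate lies still, released, flat on the one in the rack (within 3 deg); both plates: square end within 5 mm of the backstop, within 12 mm of the bed mid-line and 5 deg of its line. Jar, can and bin not tipped (all of step 1 and all of step 2 and linear speed of each of plate, old_plate below 0.01 m/s and angular speed of plate below 0.1 rad/s); the robot touches nothing.
It fails at once if the plate is moved (over 20 mm) before the stop key is down (distance of plate from where it was at the start of the episode above 0.02 m and value of joint stop_key below 0.006 m).
It fails at once if the jar is tipped over (angle between jar's own z axis and vertical above 0.5 rad).
It fails at once if the can is tipped over (angle between can's own z axis and vertical above 0.5 rad).
It fails at once if the bin is tipped over (angle between bin's own z axis and vertical above 0.5 rad).
It also fails if it takes over 61 s, if anything falls off the work surface, if the arm or the gripper's body presses on something with over 40 N, if the wrist force passes 120 N, or if a joint passes its speed limit or range.

## Working session

There is one attempt and no reset: what is moved stays moved. The work goes in short steps, Python scripts to look and compute and a shell command to move; the robot and the scene stay as the last step left them, time stands still between calls to the robot, and variables do not carry over. Pictures are saved under pics/ and viewed, at most 10 in all, crops included, and the job is handed in when it is done.

```bash
mkdir -p pics; cat > h.py <<'E'
import numpy as np,cv2
from plant import robot,read_camera,job
def ray(cam,u,v,T=None):
    # world ray origin, dir
    d=np.linalg.inv(cam['K'])@np.array([u,v,1.])
    if T is None: T=np.linalg.inv(cam['extrinsics'])
    return T[:3,3],T[:3,:3]@d
def onz(cam,u,v,z,T=None):
    o,d=ray(cam,u,v,T); return o+d*(z-o[2])/d[2]
def proj(cam,p,T=None):
    E=np.array(cam['extrinsics']) if T is None else np.linalg.inv(T)
    c=E[:3,:3]@np.asarray(p)+E[:3,3]; q=cam['K']@c; return q[:2]/q[2]
def wristT(cam,s):
    T=np.eye(4);T[:3,:3]=cv2.Rodrigues(np.array(s['orientation'],float))[0];T[:3,3]=s['tool_pos'];return T@np.array(cam['mount'])
E
python3 - <<'E'
from h import *
import pickle
s=robot.read_state();print(s['t'],s['tool_pos'],s['orientation'])
for n in ['scene','side','wrist']:
    c=read_camera(n);cv2.imwrite(f'pics/{n}0.png',c['image']);pickle.dump((c,s),open(n+'0.pkl','wb'))
    print(n,c['K'].tolist() if hasattr(c['K'],'tolist') else c['K'], np.round(np.array(c.get('extrinsics',c.get('mount'))),3).tolist())
E
```

```text
0.0 [5.99382251e-01 6.97447828e-05 1.85407067e-01] [-2.22050469e+00 -2.22046712e+00  1.82708991e-03]
scene [[514.3900129620337, 0.0, 323.16151664827], [0.0, 514.3900129620337, 193.04263398092425], [0.0, 0.0, 1.0]] [[0.819, 0.574, 0.006, -0.413], [0.404, -0.568, -0.717, -0.145], [-0.408, 0.59, -0.697, 1.654], [0.0, 0.0, 0.0, 1.0]]
side [[399.1530420843062, 0.0, 322.14677553060363], [0.0, 399.1530420843062, 194.12605643605357], [0.0, 0.0, 1.0]] [[0.903, -0.429, -0.015, -0.471], [-0.256, -0.508, -0.822, 0.189], [0.345, 0.747, -0.569, 0.88], [0.0, 0.0, 0.0, 1.0]]
wrist [[321.83637672539976, 0.0, 317.338062823041], [0.0, 321.83637672539976, 198.81534561483474], [0.0, 0.0, 1.0]] [[-0.0, -0.957, -0.291, 0.082], [1.0, 0.0, -0.001, 0.001], [0.001, -0.291, 0.957, -0.197], [0.0, 0.0, 0.0, 1.0]]
```

View pics/scene0.png

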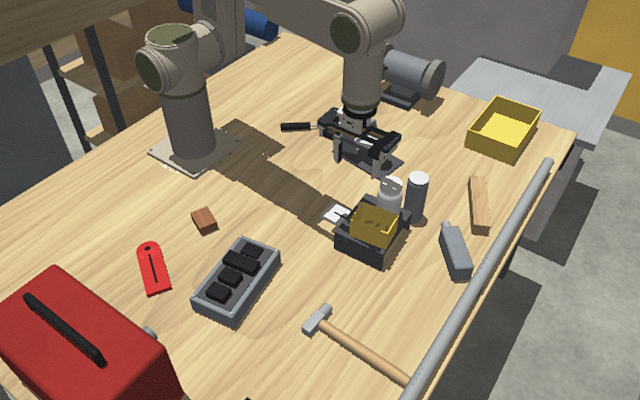

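View pics/side0.png

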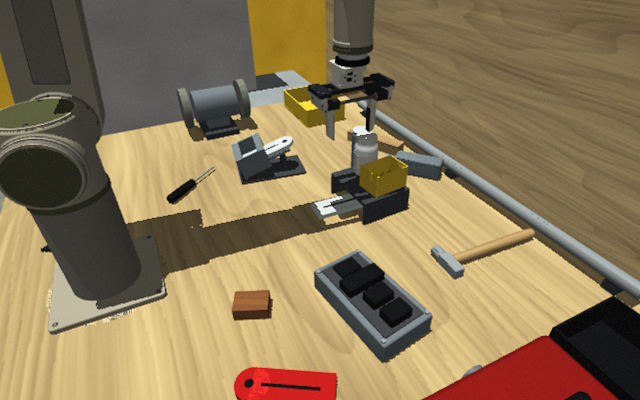

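Scene picture: the key bank is around (237,280), with its long key second from the back at about (241,261). The plate's pale end is at (337,213) in front of the dark riser, and the red look-alike is at (152,268). Side picture: the rack is at (268,155), the plate end at (330,207), the bank at (372,300) with the long key at (362,277), and the red look-alike at (285,383).

Candidates for the plate:
- The pale piece under the riser, side (330,207). I choose this one.
- The red one, side (285,383). Excluded by the description.
- The plate in the rack, side (275,147). This is the old plate.

Candidates for the stop key: four black keys, of which only side (362,277) is long.

One close mosaic to check this:

```bash
python3 - <<'E'
from h import *
a=cv2.imread('pics/side0.png');b=cv2.imread('pics/scene0.png')
def cr(im,x,y,w,h,W,H): return cv2.resize(im[y:y+h,x:x+w],(W,H),interpolation=cv2.INTER_CUBIC)
m=np.zeros((600,800,3),np.uint8)
m[:300,:400]=cr(a,225,125,100,75,400,300)   #rack x4
m[:300,400:]=cr(a,305,170,100,75,400,300)  #plate/riser x4
m[300:,:400]=cr(a,305,245,133,100,400,300)  #bank x3
m[300:,400:]=cr(b,185,230,100,75,400,300)*1 #bank scene x4 -> 185..285 , 230..305
cv2.imwrite('pics/m1.png',m)
E
```

```text
(no output)
```

View pics/m1.png

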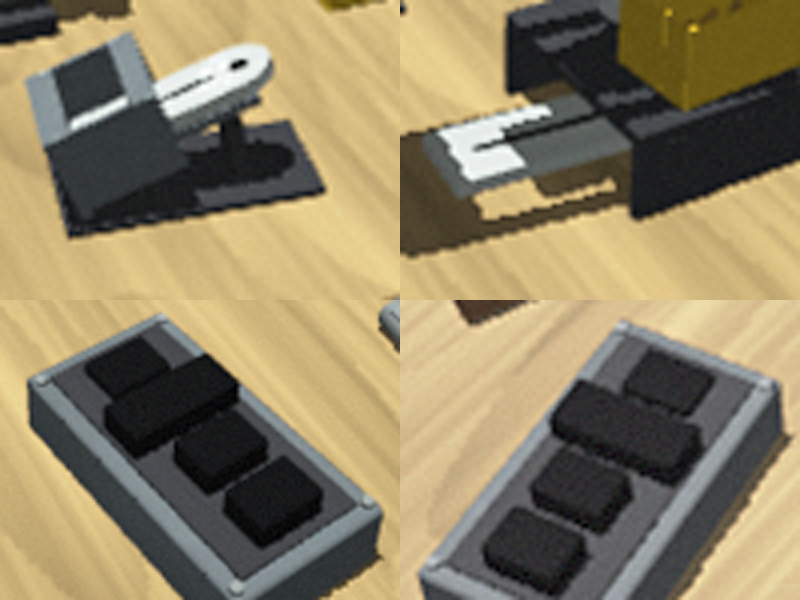

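The mosaic confirms the choices. The long key (side about (362,275)) is up and its neighbour at the back is the one that's down. The plate's square end is at side about (315,211). The rack opens up-slope to the right.

```bash
python3 - <<'E'
from h import *
import pickle
cs=pickle.load(open('side0.pkl','rb'))[0];cc=pickle.load(open('scene0.pkl','rb'))[0]
A=lambda x,y:(225+x/4,125+y/4); B=lambda x,y:(305+(x-400)/4,170+y/4); C=lambda x,y:(305+x/3,245+(y-300)/3); D=lambda x,y:(185+(x-400)/4,230+(y-300)/4)
P=lambda n,c,p,z:print(n,np.round(onz(c,*p,z),4))
P('stop side',cs,C(172,391),.072);P('stop scene',cc,D(628,418),.072)
P('stop L',cs,C(122,417),.072);P('stop R',cs,C(222,366),.072)
for n,p in dict(hL=(30,382),hT=(160,318),hR=(380,512)).items():P(n,cs,C(*p),.05)
for n,p in dict(hT=(622,325),hR=(780,385),hL=(422,575)).items():P(n+'sc',cc,D(*p),.05)
for n,p in dict(pa=(422,138),pb=(464,190),pc=(560,92),pd=(630,142)).items():P(n,cs,B(*p),.012)
for n,p in dict(riserbotnear=(633,215),risertopnear=(633,150)).items():P(n,cs,B(*p),.067 if 'top' in n else 0)
for n,p in dict(f1=(70,237),f2=(325,190),f3=(290,120)).items():P(n,cs,A(*p),0.006)
E
```

```text
stop side [ 0.4697 -0.2947  0.072 ]
stop scene [ 0.4709 -0.2934  0.072 ]
stop L [ 0.4298 -0.3001  0.072 ]
stop R [ 0.511  -0.2898  0.072 ]
hL [ 0.3983 -0.2265  0.05  ]
hT [ 0.5097 -0.2104  0.05  ]
hR [ 0.5439 -0.419   0.05  ]
hTsc [ 0.4038 -0.2268  0.05  ]
hRsc [ 0.5173 -0.2069  0.05  ]
hLsc [ 0.4371 -0.4361  0.05  ]
pa [0.5066 0.0416 0.012 ]
pb [ 0.5077 -0.0226  0.012 ]
pc [0.6157 0.0482 0.012 ]
pd [ 0.6297 -0.0252  0.012 ]
riserbotnear [ 0.6002 -0.0809  0.    ]
risertopnear [ 0.5874 -0.097   0.067 ]
f1 [0.3715 0.232  0.006 ]
f2 [0.5661 0.2075 0.006 ]
f3 [0.5845 0.3219 0.006 ]
```

```bash
python3 -m inch '[0,0,10,0,0,-15,-36,10,0,0,-31,-72,10,0,0,-47,-108,10,0,0,-63,-144,10,0,0,-79,-180,10,0,0,-95,-216,0,0,0,-111,-252,-15,0,0,-129,-294,-25,0,0,-129,-294,-40,0,0]' 20; python3 - <<'E'
from h import *
s=robot.read_state();print(s['t'],s['tool_pos'],s['orientation'],s['force'],s['opening'])
c=read_camera('wrist');cv2.imwrite('pics/w1.png',c['image'])
T=wristT(c,s)
print(proj(c,[.470,-.294,.072],T))
c=read_camera('side');cv2.imwrite('pics/s1.png',c['image'])
E
```

```text
t: 0.98
tool_pos: [0.469, -0.3001, 0.1481]
orientation: [2.224, 2.214, -0.003]
force: [1.1, 0.1, 0.7]
opening: 0.0311
gripper_force: 0.0
0.9833 [ 0.46895792 -0.30005085  0.14809546] [ 2.22356622  2.21414936 -0.00317817] [1.09402977 0.09380964 0.66590205] 0.031077198909496975
[318.10464957 190.6878313 ]
```

View pics/w1.png

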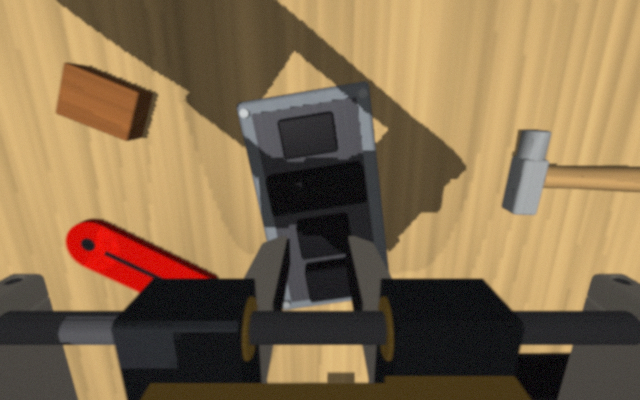

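The wrist view shows the long key at about (317,188), matching the predicted (318,191). The fingers are still closing, so I press next.

```bash
python3 -m inch '[0,0,-20,0,0,0,0,-40,0,0,0,0,-60,0,0,0,0,-66,0,0,0,0,-72,0,0,0,0,-78,0,0,0,0,-84,0,0,0,0,-87,0,0,0,0,-87,0,0,0,0,-87,0,0]' 20
```

```text
t: 1.92
tool_pos: [0.4712, -0.2941, 0.0599]
orientation: [2.221, 2.221, 0.0]
force: [-0.4, 0.5, 0.3]
opening: 0.0006
gripper_force: 0.0
```

```bash
python3 -m inch '[0,0,-2,0,0,0,0,-2,0,0]' 20; python3 -m inch '[0,0,2,0,0,0,0,30,0,0,0,0,70,0,0,0,0,110,0,0,0,10,140,0,20,0,40,150,0,50,0,40,150,0,80]'; python3 - <<'E'
from h import *
import pickle
s=robot.read_state();c=read_camera('wrist');cv2.imwrite('pics/w2.png',c['image']);pickle.dump((c,s),open('w2.pkl','wb'));print(s['tool_pos'])
c2=read_camera('side');pickle.dump(c2,open('s2.pkl','wb'));c3=read_camera('scene');pickle.dump(c3,open('c3.pkl','wb'))
r=lambda im,x,y,w,h,W,H:cv2.resize(im[y:y+h,x:x+w],(W,H),interpolation=cv2.INTER_CUBIC)
m=np.zeros((600,800,3),np.uint8)
m[:300,:400]=r(c2['image'],305,245,133,100,400,300)
m[:300,400:]=r(c2['image'],305,165,100,75,400,300)
m[300:,:400]=r(c2['image'],225,125,100,75,400,300)
m[300:,400:]=r(c3['image'],330,125,100,75,400,300)
cv2.imwrite('pics/m2.png',m)
E
```

```text
t: 2.08
tool_pos: [0.4711, -0.2942, 0.0576]
orientation: [2.221, 2.221, 0.0]
force: [0.7, -0.8, -0.5]
opening: 0.0004
gripper_force: 0.0
t: 2.67
tool_pos: [0.4734, -0.2523, 0.2128]
orientation: [2.216, 2.218, 0.005]
force: [-0.4, 1.8, -0.3]
opening: 0.0163
gripper_force: 0.0
[ 0.47335413 -0.2522695   0.2127757 ]
```

View pics/m2.png

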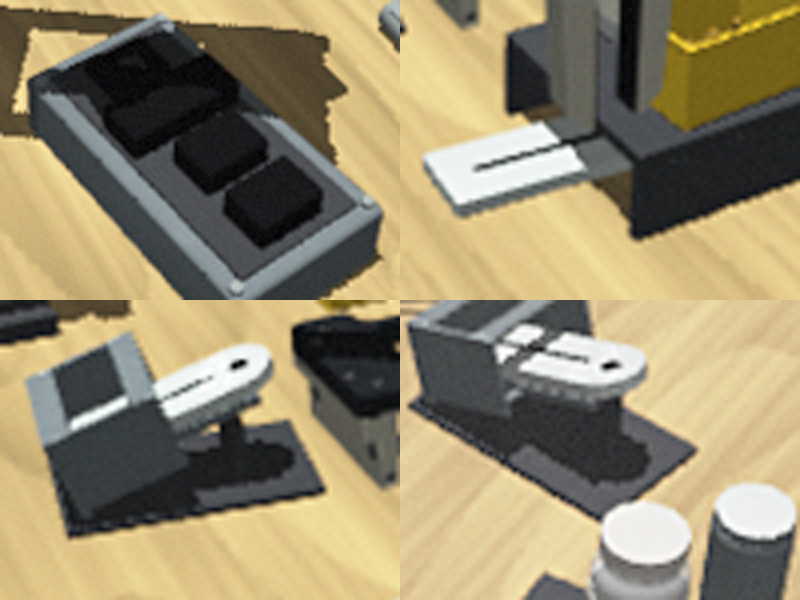

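Side crop: the long key at about (362,275) seems to sit where it did before. It's in shadow, so I check with a brightened before/after comparison.

```bash
python3 -m inch '[0,100,0,0,80,0,140,0,0,80,0,140,0,0,80,0,140,0,0,80,0,140,0,0,80]'; python3 - <<'E'
from h import *
import pickle
s=robot.read_state();c=read_camera('wrist');pickle.dump((c,s),open('w3.pkl','wb'));cv2.imwrite('pics/w3.png',c['image']);print(s['t'],s['tool_pos'],s['opening'])
c2=read_camera('side');c3=read_camera('scene')
cs=pickle.load(open('side0.pkl','rb'))[0];cc=pickle.load(open('scene0.pkl','rb'))[0]
def r(im,x,y):
    im=np.clip(255*(im[y:y+75,x:x+100]/255.)**.5,0,255).astype(np.uint8)
    return cv2.resize(im,(400,300),interpolation=cv2.INTER_CUBIC)
m=np.vstack([np.hstack([r(cs['image'],325,245),r(c2['image'],325,245)]),np.hstack([r(cc['image'],185,230),r(c3['image'],185,230)])])
cv2.imwrite('pics/m3.png',m)
E
```

```text
t: 3.23
tool_pos: [0.4704, -0.1112, 0.2061]
orientation: [-2.216, -2.223, 0.001]
force: [0.2, -0.9, -0.5]
opening: 0.0612
gripper_force: 0.0
3.2333 [ 0.47036959 -0.11124918  0.20605239] 0.061208170619086656
```

View pics/m3.png

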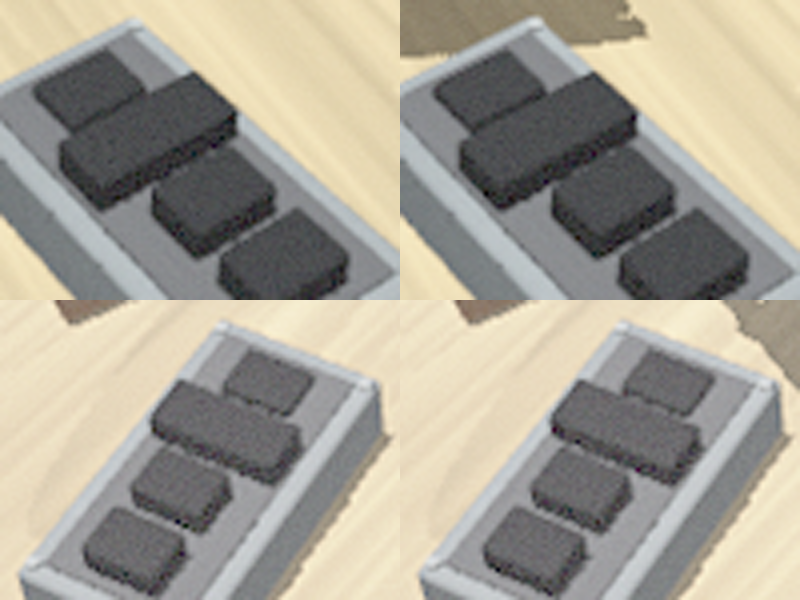

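The key has not moved: both crop pairs look identical, and no force showed at z = 0.058. I go back, press step by step, and take a picture with the tip at the bottom.

```bash
python3 -m inch '[0,-40,0,0,0,0,-80,0,0,0,0,-120,0,0,0,0,-160,0,0,0,0,-181,0,0,0,0,-181,-40,0,0,0,-181,-80,0,0,0,-181,-110,0,0,0,-181,-125,0,0,0,-181,-125,0,0]' 20;  python3 -m inch '[0,0,-5,0,0,0,0,-5,0,0]'; python3 -m inch '[0,0,-5,0,0,0,0,-5,0,0]'; python3 -m inch '[0,0,-5,0,0,0,0,-5,0,0]'; python3 -m inch '[0,0,-5,0,0,0,0,-5,0,0]'
python3 - <<'E'
from h import *
c2=read_camera('side');c3=read_camera('scene')
s=robot.read_state();print(s)
def r(im,x,y):
    im=np.clip(255*(im[y:y+75,x:x+100]/255.)**.5,0,255).astype(np.uint8)
    return cv2.resize(im,(400,300),interpolation=cv2.INTER_CUBIC)
m=np.hstack([r(c2['image'],315,225),r(c3['image'],185,220)])
for k,c,o in((0,c2,(315,225)),(400,c3,(185,220))):
    p=(proj(c,s['tool_pos'])-o)*4; cv2.circle(m,(int(p[0])+k,int(p[1])),4,(0,0,255),1)
cv2.imwrite('pics/m4.png',m)
E
```

```text
t: 4.22
tool_pos: [0.4668, -0.2944, 0.0764]
orientation: [-2.218, -2.212, 0.003]
force: [0.1, 0.2, -1.3]
opening: 0.0124
gripper_force: 0.0
t: 4.38
tool_pos: [0.471, -0.2962, 0.0778]
orientation: [2.222, 2.22, -0.0]
force: [-0.2, -0.0, 0.5]
opening: 0.0015
gripper_force: 0.0
t: 4.55
tool_pos: [0.4716, -0.2957, 0.0733]
orientation: [2.22, 2.22, 0.0]
force: [0.3, 0.3, 0.3]
opening: 0.001
gripper_force: 0.0
t: 4.72
tool_pos: [0.4711, -0.295, 0.0674]
orientation: [2.221, 2.221, 0.0]
force: [0.5, -0.3, -0.7]
opening: 0.0002
gripper_force: 0.0
t: 4.88
tool_pos: [0.4707, -0.2946, 0.0617]
orientation: [-2.221, -2.221, 0.0]
force: [0.3, 0.4, 0.3]
opening: 0.0003
gripper_force: 0.0
{'t': 4.9833, 'q': array([-6.51623080e-01,  1.05934002e-01,  1.74720008e+00, -2.69136668e-05,
        1.28907826e+00, -6.51785806e-01]), 'dq': array([-0.00049432, -0.00440286, -0.00641129, -0.00013869,  0.00371835,
       -0.00053733]), 'joint_torque': array([-5.07606921e-03, -5.13159227e+01, -4.58049560e+01,  4.97037952e-02,
        2.33779364e-02, -5.10837981e-04]), 'tool_pos': array([ 0.47081574, -0.29474242,  0.06213481]), 'orientation': array([-2.22082059e+00, -2.22119864e+00,  1.69960906e-04]), 'force': array([ 0.58851075, -0.30789086, -0.48734301]), 'wrist_torque': array([-0.00774945,  0.00601534, -0.03877577]), 'gripper_force': 0.0, 'opening': 0.0004959561045567071}
```

View pics/m4.png

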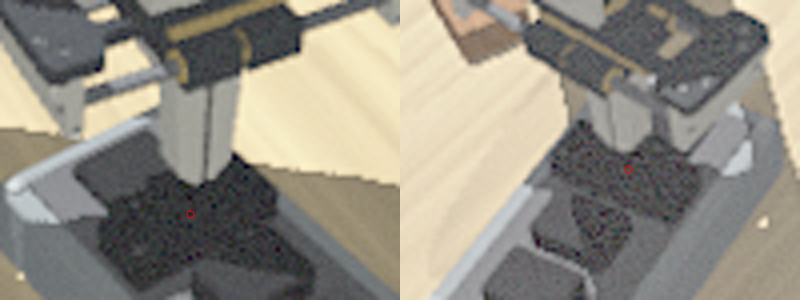

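The picture shows the fingertips at side about (188,183) and scene (633,150). The projected TCP is at (190,213) and (628,170), so the real tips sit some 20 mm higher than reported and haven't touched the key. I keep descending until contact.

```bash
python3 -c "
from h import *
print(robot.grip_point_offset)"; for i in 1; do python3 -m inch '[0,0,-6,0,0,0,0,-6,0,0]'; python3 -m inch '[0,0,-4,0,0,0,0,-4,0,0]'; python3 -m inch '[0,0,-4,0,0,0,0,-4,0,0]'; python3 -m inch '[0,0,-4,0,0,0,0,-4,0,0]'; done
```

```text
0.0188
t: 5.15
tool_pos: [0.4706, -0.2946, 0.0554]
orientation: [-2.221, -2.221, 0.0]
force: [-0.5, 0.4, 0.5]
opening: 0.0005
gripper_force: 0.0
t: 5.32
tool_pos: [0.4706, -0.2946, 0.0515]
orientation: [-2.221, -2.221, 0.0]
force: [0.6, 0.5, 0.2]
opening: 0.0008
gripper_force: 0.0
t: 5.48
tool_pos: [0.4707, -0.2947, 0.0476]
orientation: [-2.221, -2.221, 0.0]
force: [-0.5, -0.3, 0.0]
opening: 0.0003
gripper_force: 0.0
t: 5.65
tool_pos: [0.4707, -0.2947, 0.0437]
orientation: [-2.221, -2.221, 0.0]
force: [0.0, -0.1, 0.6]
opening: 0.0005
gripper_force: 0.0
```

```bash
f(){ grep -E 'tool_pos|force: \['; }; python3 -m inch '[0,0,-4,0,0,0,0,-4,0,0]'|f; python3 -c "
from h import *
c2=read_camera('side');c3=read_camera('scene')
s=robot.read_state()
def r(im,x,y):
    im=np.clip(255*(im[y:y+75,x:x+100]/255.)**.5,0,255).astype(np.uint8)
    return cv2.resize(im,(400,300),interpolation=cv2.INTER_CUBIC)
m=np.hstack([r(c2['image'],315,225),r(c3['image'],185,220)])
for k,c,o in((0,c2,(315,225)),(400,c3,(185,220))):
    p=(proj(c,s['tool_pos'])-o)*4; cv2.circle(m,(int(p[0])+k,int(p[1])),4,(0,0,255),1)
cv2.imwrite('pics/m5.png',m)
"
```

```text
tool_pos: [0.4712, -0.2951, 0.0402]
force: [-0.4, 0.3, 0.8]
```

View pics/m5.png

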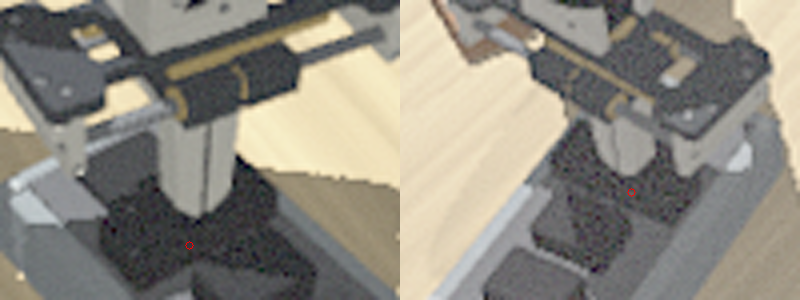

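```bash
python3 - <<'E'
from h import *
import pickle
cs=pickle.load(open('side0.pkl','rb'))[0];cc=pickle.load(open('scene0.pkl','rb'))[0]
def tri(a,b):
    A=[];B=[]
    for c,p in((cs,a),(cc,b)):
        o,d=ray(c,*p);d=d/np.linalg.norm(d);M=np.eye(3)-np.outer(d,d);A.append(M);B.append(M@o)
    x=np.linalg.lstsq(np.vstack(A),np.hstack(B),rcond=None)[0];print(np.round(x,4),proj(cs,x)-a,proj(cc,x)-b)
tri((315+190/4,225+213/4),(185+228/4,220+173/4))
tri((315+190/4,225+183/4),(185+231/4,220+150/4))
print('key')
A=lambda x,y:(325+x/4,245+y/4);D=lambda x,y:(185+x/4,230+(y-300)/4)
tri((362.3,275.3),(242,259.5))
tri(A(60,150),D(152,410)); tri(A(238,113),D(300,440))
tri(A(195,75),D(188,382))
E
```

```text
[ 0.4714 -0.2948  0.0615] [0.39403882 0.60859601] [ 0.19384791 -0.55241863]
[ 0.4723 -0.2909  0.0792] [0.18320213 0.28267661] [ 0.08755379 -0.25783143]
key
[ 0.4703 -0.2931  0.0708] [-0.10389493 -0.1614466 ] [-0.05096052  0.1461955 ]
[ 0.4224 -0.3033  0.0703] [2.99972871 4.56734655] [ 1.3197106  -4.03206828]
[ 0.5178 -0.2892  0.0643] [-3.00818247 -4.76721197] [-1.65898657  4.39833211]
[ 0.4726 -0.3223  0.1306] [-1.05447004 -1.63145722] [-0.50551562  1.44469523]
```

```bash
f(){ grep -E 'tool_pos|force: \['; }; for i in 1 ; do python3 -m inch '[0,0,-3,0,0,0,0,-3,0,0]'|f;python3 -c "
from h import *
s=robot.read_state();print(s['joint_torque'][:3])"; python3 -m inch '[0,0,-2,0,0,0,0,-2,0,0]'|f;python3 -m inch '[0,0,-2,0,0,0,0,-2,0,0]'|f; done
python3 -c "
from h import *
s=robot.read_state();print(s['joint_torque'][:3])
c2=read_camera('side');c3=read_camera('scene')
def r(im,x,y):
    im=np.clip(255*(im[y:y+75,x:x+100]/255.)**.5,0,255).astype(np.uint8)
    return cv2.resize(im,(400,300),interpolation=cv2.INTER_CUBIC)
cv2.imwrite('pics/m6.png',np.hstack([r(c2['image'],325,245),r(c3['image'],185,230)]))
"
```

```text
tool_pos: [0.4711, -0.2951, 0.0374]
force: [0.2, 0.1, 2.6]
[ 1.72056252e-02 -5.09262514e+01 -4.41355169e+01]
tool_pos: [0.471, -0.295, 0.0352]
force: [0.0, -0.3, 0.6]
tool_pos: [0.4707, -0.2947, 0.0328]
force: [0.1, 0.8, 0.5]
[-1.31823265e-02 -5.27519631e+01 -4.55709279e+01]
```

```bash
f(){ grep -E 'tool_pos|force: \['; }; python3 -m inch '[0,0,-2,0,0,0,0,-2,0,0]'|f;python3 -m inch '[0,0,-2,0,0,0,0,-2,0,0]'|f
python3 -c "
from h import *
c2=read_camera('side');c3=read_camera('scene')
def r(im,x,y):
    im=np.clip(255*(im[y:y+75,x:x+100]/255.)**.5,0,255).astype(np.uint8)
    return cv2.resize(im,(400,300),interpolation=cv2.INTER_CUBIC)
cv2.imwrite('pics/m6.png',np.hstack([r(c2['image'],325,245),r(c3['image'],185,230)]))
"
```

```text
tool_pos: [0.4708, -0.2948, 0.031]
force: [0.3, 1.1, -0.0]
tool_pos: [0.4708, -0.2948, 0.029]
force: [-0.6, -0.1, -1.1]
```

View pics/m6.png

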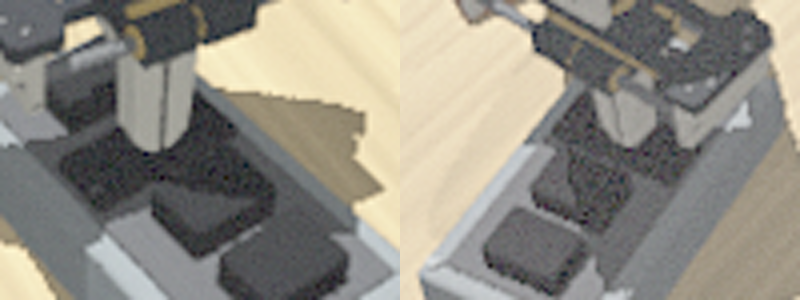

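The picture shows the long key lowered: its left corner moved from (60,150) to (60,165), and the neighbouring key has come up. From the force trace, the real fingertip is about 30 mm above the reported TCP. I confirm bottoming with a small extra push, then back off.

```bash
f(){ grep -E 't:|tool_pos|force: \['; }; python3 -m inch '[0,0,-1,0,0,0,0,-1,0,0]'|f;python3 -m inch '[0,0,-1,0,0,0,0,-1,0,0]'|f;python3 -m inch '[0,0,-1,0,0,0,0,-1,0,0]'|f
```

```text
t: 7.12
tool_pos: [0.471, -0.295, 0.0283]
force: [-0.8, 0.3, 0.6]
t: 7.28
tool_pos: [0.4711, -0.295, 0.0281]
force: [-1.9, 1.0, 6.2]
t: 7.45
tool_pos: [0.4711, -0.2951, 0.028]
force: [-5.0, 4.1, 13.9]
```

Bottomed out: the force rose to 14 N at reported z = 0.028, where the key top is at 0.060. So the real tip z is the reported z + 0.032. I retract and measure plate, rack and obstacles from the pictures already taken.

```bash
python3 -m inch '[0,0,10,0,0,0,0,40,0,0,0,0,80,0,0,0,20,115,7,50,5,60,125,14,100,10,100,125,21,100,20,140,125,28,100,30,180,125,35,100,40,220,125,42,100,50,260,125,49,100]' 20
python3 - <<'E'
from h import *
import pickle
cs=pickle.load(open('side0.pkl','rb'))[0];cc=pickle.load(open('scene0.pkl','rb'))[0]
c2=read_camera('scene');pickle.dump(c2,open('sc4.pkl','wb'));s2=read_camera('side');pickle.dump(s2,open('si4.pkl','wb'))
def tri(n,a,b):
    A=[];B=[]
    for c,p in((cs,a),(cc,b)):
        o,d=ray(c,*p);d=d/np.linalg.norm(d);M=np.eye(3)-np.outer(d,d);A.append(M);B.append(M@o)
    x=np.linalg.lstsq(np.vstack(A),np.hstack(B),rcond=None)[0];print(n,np.round(x,4),np.round(proj(cs,x)-a,1),np.round(proj(cc,x)-b,1))
S2=lambda x,y:(225+x/4,125+(y-300)/4);C2=lambda x,y:(330+(x-400)/4,125+(y-300)/4)
tri('tip',S2(272,358),C2(648,365));tri('hole',S2(238,364),C2(607,366))
print('hole@.0897',onz(cs,*S2(238,364),.0897),onz(cc,*C2(607,366),.0897))
print('slotS',onz(cs,*S2(238,364),.0897),onz(cs,*S2(160,403),.0897-.05*.31))
tri('foot f3',S2(290,420),C2(697,450));tri('foot f2',S2(325,490),C2(600,520))
P2=lambda x,y:(305+(x-400)/4,165+y/4)
for n,p in dict(L=(424,160),B=(462,205),U=(548,122),R=(585,178),s0=(475,169),s1=(590,135)).items():print('plate',n,np.round(onz(cs,*P2(*p),.012),4))
print('jar cap',onz(cc,*C2(645,527),.177),'can',onz(cc,*C2(755,510),.15))
for n,p in dict(riserL=(508,35),riserR=(633,172)).items():print(n,np.round(onz(cs,*P2(*p),.067),4))
for n,p in dict(binL=(668,40),binB=(690,130)).items():print(n,np.round(onz(cs,*P2(*p),.067 if 'B' in n else .127),4))
E
```

```text
t: 8.28
tool_pos: [0.5213, -0.0331, 0.1522]
orientation: [1.091, 2.945, 0.0]
force: [1.3, -0.0, 0.2]
opening: 0.0425
gripper_force: 0.0
tip [0.5547 0.2827 0.093 ] [-1.  -1.6] [-0.2  1.9]
hole [0.5261 0.2722 0.0934] [0.1 0.1] [ 0.  -0.1]
hole@.0897 [0.52860506 0.27981715 0.0897    ] [0.52429378 0.27594058 0.0897    ]
slotS [0.52860506 0.27981715 0.0897    ] [0.46298839 0.27561771 0.0742    ]
foot f3 [0.5856 0.3242 0.0042] [0.1 0.1] [ 0.  -0.1]
foot f2 [0.5663 0.2081 0.0059] [-0.1 -0.1] [-0.   0.1]
plate L [0.5069 0.039  0.012 ]
plate B [ 0.5087 -0.0173  0.012 ]
plate U [0.6025 0.0411 0.012 ]
plate R [ 0.5941 -0.0274  0.012 ]
plate s0 [0.5333 0.0143 0.012 ]
plate s1 [0.621  0.0142 0.012 ]
jar cap [0.67505563 0.05081762 0.177     ] can [0.71303526 0.13342332 0.15      ]
riserL [0.5894 0.077  0.067 ]
riserR [ 0.5864 -0.0988  0.067 ]
binL [ 0.6312 -0.0594  0.127 ]
binB [ 0.6408 -0.0765  0.067 ]
```

```bash
python3 -m inch '[4,15,0,7,100,8,30,0,14,100,12,47,0,21,100,17,47,0,28,100,17,47,0,35,100,17,47,0,41,100,17,47,-30,41,100,17,47,-60,41,100,17,47,-60,41,100]' 20
python3 - <<'E'
from h import *
import pickle
s=robot.read_state();c=read_camera('wrist');print(s['tool_pos'],s['orientation'],s['opening'])
im=c['image'];g=im.astype(int);m=((g.min(2)>185)&(g.max(2)-g.min(2)<25)).astype(np.uint8)
n,l,st,ce=cv2.connectedComponentsWithStats(m)
for dz in(0,.0317):
  T=wristT(c,s);T[2,3]+=dz
  for i in range(1,n):
    if st[i,4]>300:
        r=cv2.minAreaRect(np.argwhere(l==i)[:,::-1].astype(np.float32)[:,None]);b=cv2.boxPoints(r)
        print(dz,st[i],[np.round(onz(c,*p,.012,T)[:2],4).tolist() for p in b],np.round(b).tolist())
  print('pred',[np.round(proj(c,p,T)) for p in ([.508,.042,.012],[.508,-.018,.012],[.588,.012,.012])])
cv2.imwrite('pics/w7.png',im)
E
```

```text
t: 9.13
tool_pos: [0.5339, 0.0115, 0.0857]
orientation: [-0.003, -3.133, -0.001]
force: [-2.3, 0.4, -1.5]
opening: 0.0925
gripper_force: 0.0
[0.53386134 0.01146107 0.0856644 ] [-2.79623064e-03 -3.13284654e+00 -5.37946420e-04] 0.09247688315756254
0 [ 288  168   68   30 1567] [[0.507, -0.0129], [0.5071, 0.0443], [0.5329, 0.0451], [0.5328, -0.0136]] [[288.0, 168.0], [355.0, 168.0], [355.0, 197.0], [288.0, 197.0]]
pred [array([352., 169.]), array([282., 169.]), array([317., 254.])]
0.0317 [ 288  168   68   30 1567] [[0.5131, -0.0158], [0.5132, 0.0481], [0.542, 0.049], [0.5419, -0.0166]] [[288.0, 168.0], [355.0, 168.0], [355.0, 197.0], [288.0, 197.0]]
pred [array([349., 163.]), array([286., 163.]), array([317., 240.])]
```

The plate was found numerically: centre y ≈ 0.0155, square end x ≈ 0.508, width 58 mm against 60 expected, yaw 0. Next I descend and feel for the bench.

```bash
f(){ grep -E 't:|tool_pos|force: \['; }; python3 -m inch '[0,3,-35,0,100,0,3,-70,0,100,0,3,-98,0,100,0,3,-105,0,100,0,3,-105,0,100]' 20|f; python3 -m inch '[0,0,-4,0,100,0,0,-4,0,100]'|f;  python3 -m inch '[0,0,-3,0,100,0,0,-3,0,100]'|f
```

```text
t: 9.6
tool_pos: [0.5368, 0.0148, -0.0143]
force: [0.5, -1.0, 0.9]
t: 9.77
tool_pos: [0.5401, 0.0147, -0.0152]
force: [0.1, -0.0, 0.6]
t: 9.93
tool_pos: [0.5393, 0.0149, -0.0192]
force: [0.3, -0.4, -0.0]
```

```bash
f(){ grep -E 't:|tool_pos|force: \['; }; for i in 1; do python3 -m inch '[0,0,-4,0,100,0,0,-4,0,100]'|f;  python3 -m inch '[0,0,-3,0,100,0,0,-3,0,100]'|f;python3 -m inch '[0,0,-2,0,100,0,0,-2,0,100]'|f; done
```

```text
t: 10.1
tool_pos: [0.5381, 0.015, -0.0246]
force: [-0.1, 0.5, -0.7]
t: 10.27
tool_pos: [0.5376, 0.0151, -0.0281]
force: [0.3, -0.8, -0.7]
t: 10.43
tool_pos: [0.5377, 0.015, -0.03]
force: [0.1, -0.3, 0.1]
```

```bash
python3 -m inch '[0,0,0,0,50,0,0,0,0,50,0,0,0,0,50,0,0,0,0,50,0,0,0,0,50,0,0,0,0,50]' 30
```

```text
t: 10.93
tool_pos: [0.5381, 0.015, -0.0295]
orientation: [0.0, 3.141, -0.0]
force: [-0.4, -0.2, -0.3]
opening: 0.0597
gripper_force: 29.9
```

```bash
python3 -m inch '[-6,0,0,0,50,-20,0,0,0,50,-34,0,0,0,50,-48,0,0,0,50,-62,0,0,0,50,-76,0,0,0,50,-90,0,0,0,50,-104,0,0,0,50,-112,0,0,0,50,-112,0,0,0,50]'; python3 -m inch '[0,0,0,0,100,0,0,0,0,100,0,0,0,0,100,0,0,0,0,100,0,0,0,0,100,0,0,25,0,100,0,0,45,0,100,0,0,60,0,100,0,0,60,0,100]'
python3 - <<'E'
from h import *
import pickle
s=robot.read_state();c=read_camera('wrist');print(s['tool_pos'],s['opening'])
pickle.dump((c,s),open('w8.pkl','wb'))
im=c['image'];g=im.astype(int);m=((g.min(2)>185)&(g.max(2)-g.min(2)<25)).astype(np.uint8)
n,l,st,ce=cv2.connectedComponentsWithStats(m)
T=wristT(c,s);T[2,3]+=.015
for i in range(1,n):
    if st[i,4]>300:
        b=cv2.boxPoints(cv2.minAreaRect(np.argwhere(l==i)[:,::-1].astype(np.float32)[:,None]))
        print(st[i],[np.round(onz(c,*p,.012,T)[:2],4).tolist() for p in b])
cs=read_camera('side');im=cs['image'];pickle.dump(cs,open('si8.pkl','wb'))
g=im.astype(int);m=((g.min(2)>150)&(g.max(2)-g.min(2)<25)).astype(np.uint8)
n,l,st,ce=cv2.connectedComponentsWithStats(m)
for i in range(1,n):
    if st[i,4]>60: print('side',st[i])
E
```

```text
t: 11.77
tool_pos: [0.4247, 0.015, -0.0295]
orientation: [0.0, -3.141, 0.0]
force: [-2.2, -0.7, 0.6]
opening: 0.0596
gripper_force: 29.9
t: 12.52
tool_pos: [0.4288, 0.0148, 0.0337]
orientation: [-0.0, 3.136, -0.001]
force: [0.9, 0.9, -0.0]
opening: 0.0929
gripper_force: 0.0
[0.42881647 0.01482089 0.03371876] 0.09287107502283046
[ 277  170   52   35 1101] [[0.4232, -0.0154], [0.3968, -0.0144], [0.3968, 0.0232], [0.4232, 0.0235]]
side [296  75  15  12 105]
side [249  92   9  16 112]
side [ 360  100  280  190 1584]
side [353 126  25  15 258]
side [355 144  20   7  70]
side [323 201  13  12  81]
side [271 213  18  15 158]
side [434 245  30  26 248]
```

The plate is out, with its square end at x ≈ 0.396 and y ≈ 0.015. I regrip it 110 mm from the square end, beyond its centre. Then I lift lightly along an arc with the square end on the bench, so that it tilts 18°.

```bash
python3 -m inch '[20,0,0,0,100,45,0,0,0,100,70,0,0,0,100,79,0,0,0,100,79,0,-20,0,100,79,0,-40,0,100,79,0,-55,0,100,79,0,-58,0,100,79,0,-58,0,100,79,0,-58,0,100]'; python3 -m inch '[0,0,0,0,50,0,0,0,0,50,0,0,0,0,50,0,0,0,0,50,0,0,0,0,50,0,0,0,0,50]' 5
```

```text
t: 13.45
tool_pos: [0.5045, 0.015, -0.0277]
orientation: [0.0, -3.141, -0.0]
force: [0.3, 0.2, 0.8]
opening: 0.093
gripper_force: 0.0
t: 13.95
tool_pos: [0.5054, 0.0148, -0.0271]
orientation: [-0.0, 3.141, -0.001]
force: [0.2, -0.7, 2.0]
opening: 0.0599
gripper_force: 5.0
```

```bash
python3 -m inch '[0,0,4,0,50,-1,0,8,0,50,-1,0,12,0,50,-2,0,16,0,50,-2,0,20,0,50,-4,0,24,0,50,-5,0,28,0,50,-6,0,32,0,50,-7,0,34,0,50,-7,0,34,0,50]' 5;python3 -m inch '[0,0,0,0,50,0,0,0,0,50,0,0,0,0,50]' 50
python3 - <<'E'
from h import *
import pickle
cs=read_camera('side');cc=read_camera('scene');pickle.dump((cs,cc,robot.read_state()),open('t1.pkl','wb'))
r=lambda im,x,y,w,h,W,H:cv2.resize(im[y:y+h,x:x+w],(W,H),interpolation=cv2.INTER_CUBIC)
cv2.imwrite('pics/t1.png',r(cs['image'],220,120,160,120,800,600))
for nm,c in(('side',cs),('scene',cc)):
    # square-end corners predicted: on bench z=0 at x=.396
    print(nm,[np.round(proj(c,p)).tolist() for p in([.396,.045,.0],[.396,-.015,0],[.396+.162,.015,.0525])])
E
```

```text
t: 14.78
tool_pos: [0.4982, 0.015, 0.0071]
orientation: [0.0, 3.141, -0.0]
force: [0.1, 0.0, -1.0]
opening: 0.0597
gripper_force: 5.0
t: 15.03
tool_pos: [0.498, 0.015, 0.0063]
orientation: [-0.0, 3.142, 0.0]
force: [1.0, 0.6, -1.2]
opening: 0.0591
gripper_force: 50.0
side [[272.0, 219.0], [280.0, 232.0], [332.0, 192.0]]
scene [[302.0, 189.0], [289.0, 201.0], [343.0, 206.0]]
```

```bash
cat > fit.py <<'E'
from h import *
import pickle
def fit(c,gx,gy,gz,yaws,ths,a0=0,a1=75,L=110,off=6):
    """best tilt/yaw of plate gripped at (gx,gy,gz) (mid-thickness) L from square end, by neutral-pixel mask"""
    g=c['image'].astype(int);m=(np.abs(g[...,2]-g[...,0])<22)&(g.max(2)>70)
    out=[]
    for yw in yaws:
        for th in ths:
            ct,st_=np.cos(th),np.sin(th);R=cv2.Rodrigues(np.array([0,0,yw]))[0]@np.array([[ct,0,-st_],[0,1,0],[st_,0,ct]])
            def poly(lo,hi,w):
                pts=np.array([proj(c,R@(np.array([x-L,y,6])/1e3)+[gx,gy,gz]) for x,y in((lo,-w),(hi,-w),(hi,w),(lo,w))])
                k=np.zeros(m.shape,np.uint8);cv2.fillConvexPoly(k,np.round(pts*16).astype(np.int32),1,shift=4);return k>0
            ins=poly(a0,a1,30);ring=poly(a0-12,a1,45)&~poly(a0-2,a1,32)
            out.append((m[ins].mean()-m[ring].mean(),np.degrees(yw),np.degrees(th),m[ins].mean()))
    return sorted(out)[::-1][:4]
E
python3 - <<'E'
from fit import *
cs,cc,s=pickle.load(open('t1.pkl','rb'))
x,y,z=s['tool_pos']
for n,c in(('side',cs),('scene',cc)):
    for o in(.032,.037): print(n,o,np.round(fit(c,x,y,z+o,[0],np.radians(np.arange(-5,40,2))),2).tolist())
E
```

```text
Traceback (most recent call last):
  File "fit.py", line 9, in fit
    ct,st_=np.cos(th),np.sin(th);R=cv2.Rodrigues(np.array([0,0,yw]))[0]@np.array([[ct,0,-st_],[0,1,0],[st_,0,ct]])
                                   ~~~~~~~~~~~~~^^^^^^^^^^^^^^^^^^^^
cv2.error: OpenCV(4.12.0) /io/opencv/modules/calib3d/src/calibration_base.cpp:151: error: (-210:Unsupported format or combination of formats) The matrices must have 32f or 64f data type in function 'Rodrigues'
```

```bash
sed -i 's/\[0,0,yw\])/[0.,0,yw])/' fit.py
python3 - <<'E'
from fit import *
cs,cc,s=pickle.load(open('t1.pkl','rb'))
x,y,z=s['tool_pos']
for n,c in(('side',cs),('scene',cc)):
    for o in(.032,.037): print(n,o,np.round(fit(c,x,y,z+o,[0],np.radians(np.arange(-5,40,2))),2).tolist())
E
```

```text
side 0.032 [[0.77, 0.0, 19.0, 0.97], [0.74, 0.0, 21.0, 0.97], [0.74, 0.0, 23.0, 0.96], [0.71, 0.0, 17.0, 0.97]]
side 0.037 [[0.75, 0.0, 23.0, 0.97], [0.75, 0.0, 27.0, 0.96], [0.74, 0.0, 25.0, 0.97], [0.68, 0.0, 21.0, 0.95]]
scene 0.032 [[0.61, 0.0, 29.0, 0.87], [0.6, 0.0, 25.0, 0.89], [0.6, 0.0, 27.0, 0.9], [0.59, 0.0, 23.0, 0.88]]
scene 0.037 [[0.59, 0.0, 29.0, 0.87], [0.57, 0.0, 33.0, 0.85], [0.57, 0.0, 31.0, 0.87], [0.56, 0.0, 35.0, 0.83]]
```

Tilt is about 19–20° from the side view, as intended. Now I fit the old plate's pose (the visible part beyond the bars) in the earlier clear pictures to get the deck frame.

```bash
cat > deck.py <<'E'
from h import *
import pickle
from scipy.optimize import differential_evolution as DE
def deckR(yw,t=np.radians(18)):
    c,s=np.cos(t),np.sin(t);return cv2.Rodrigues(np.array([0.,0,yw]))[0]@np.array([[c,0,-s],[0,1,0],[s,0,c]])
a=np.linspace(-np.pi/2,np.pi/2,25)
def outl(lo):return np.vstack([[[lo,-30]],np.c_[140+30*np.cos(a),30*np.sin(a)],[[lo,30]]])
def mask(c,R,o,pts,z):
    k=np.zeros((400,640),np.uint8);q=np.array([proj(c,R@(np.array([x,y,z])/1e3)+o) for x,y in pts])
    cv2.fillPoly(k,[np.round(q*16).astype(np.int32)],1,shift=4);return k>0
def fitold(cams,z=12,lo=88,x0=(.398,.2895)):
    M=[((c['image'].min(2)>150)&(np.ptp(c['image'].astype(int),axis=2)<30)) for c in cams]
    def cost(p):
        o=np.array([p[0],p[1],.035]);R=deckR(p[2]);e=0
        for c,m in zip(cams,M):
            k=mask(c,R,o,outl(lo),z);big=mask(c,R,o,np.array([[lo,-55],[195,-55],[195,55],[lo,55]]),z)
            e+=((k!=m)&big).sum()/k.sum()
        return e
    r=DE(cost,[(x0[0]-.03,x0[0]+.03),(x0[1]-.03,x0[1]+.03),(-.3,.05)],seed=1,maxiter=25,popsize=10)
    return r.x,r.fun
E
python3 - <<'E'
from deck import *
s=pickle.load(open('s2.pkl','rb'));c=pickle.load(open('c3.pkl','rb'))
for n,cs in(('both',[s,c]),('side',[s]),('scene',[c])): 
    x,f=fitold(cs);print(n,np.round(x[:2],4),np.degrees(x[2]).round(1),round(f,3))
# rack foot centre in deck frame for check
f1,f2,f3=np.array([.3715,.232]),np.array([.5662,.208]),np.array([.585,.323])
print('foot centre',(f1+f3)/2)
E
```

```text
both [0.3962 0.307 ] -13.1 0.215
side [0.3929 0.3008] -9.8 0.084
scene [0.392  0.2964] -8.4 0.09
foot centre [0.47825 0.2775 ]
```

Deck estimate: foot of the backstop at about (0.3925, 0.297), yaw -9°. The side fit, scene fit and foot edges agree within about 4 mm. Now I carry the plate there: up, across, then above the upper end.

```bash
python3 -m inch '[0,0,15,0,50,0,0,40,0,50,0,0,70,0,50,0,0,100,0,50,0,0,125,0,50,0,20,135,0,50,0,50,135,0,50,0,85,135,0,50,0,120,135,0,50,0,150,135,0,50]' 50; python3 -m inch '[0,30,0,0,50,10,55,0,0,50,30,75,0,-2,50,50,90,0,-4,50,70,100,0,-6,50,85,100,0,-9,50,96,100,-5,-9,50,96,100,-12,-9,50,96,100,-12,-9,50,96,100,-12,-9,50]'
python3 - <<'E'
from fit import *
s=robot.read_state();x,y,z=s['tool_pos']
cs=read_camera('side');cc=read_camera('scene');pickle.dump((cs,cc,s),open('t2.pkl','wb'))
yw=np.radians(np.arange(-15,-3,2.))
for n,c in(('side',cs),('scene',cc)): print(n,np.round(fit(c,x,y,z+.033,yw,np.radians(np.arange(5,35,2))),2).tolist())
E
```

```text
t: 15.97
tool_pos: [0.4976, 0.1669, 0.1413]
orientation: [-0.0, -3.141, -0.001]
force: [0.6, 0.0, -2.7]
opening: 0.0591
gripper_force: 50.0
t: 16.8
tool_pos: [0.5925, 0.2646, 0.1279]
orientation: [-0.246, -3.129, 0.002]
force: [-0.0, 0.3, -1.7]
opening: 0.0589
gripper_force: 50.0
side [[0.71, -5.0, 21.0, 0.88], [0.69, -7.0, 21.0, 0.89], [0.67, -5.0, 19.0, 0.89], [0.66, -7.0, 19.0, 0.89]]
scene [[0.23, -15.0, 5.0, 0.79], [0.19, -11.0, 19.0, 0.94], [0.19, -5.0, 17.0, 0.94], [0.19, -9.0, 19.0, 0.94]]
```

```bash
python3 -m inch '[0,0,-12,0,50,0,0,-24,0,50,0,0,-34,0,50,0,0,-34,0,50]'; python3 -m inch '[-9,1,-3,0,50,-19,3,-6,0,50,-28,4,-9,0,50,-38,6,-12,0,50,-47,7,-15,0,50,-47,7,-15,0,50]'
```

```text
t: 17.23
tool_pos: [0.5915, 0.2642, 0.0912]
orientation: [-0.246, -3.127, 0.004]
force: [-0.8, -0.8, -3.9]
opening: 0.0592
gripper_force: 50.0
t: 17.73
tool_pos: [0.5449, 0.2721, 0.0792]
orientation: [-0.245, -3.129, 0.001]
force: [0.4, 0.2, -3.8]
opening: 0.0591
gripper_force: 50.0
```

```bash
python3 - <<'E'
from h import *
import pickle
cs=read_camera('side');cc=read_camera('scene');s=robot.read_state();w=read_camera('wrist')
pickle.dump((cs,cc,s,w),open('t3.pkl','wb'))
def r(im,x,y,w,h,W,H):
    im=np.clip(255*(im[y:y+h,x:x+w]/255.)**.7,0,255).astype(np.uint8);return cv2.resize(im,(W,H),interpolation=cv2.INTER_CUBIC)
m=np.zeros((600,800,3),np.uint8)
m[:300,:400]=r(cs['image'],225,115,100,75,400,300);m[:300,400:]=r(cc['image'],310,100,120,90,400,300)
m[300:,:400]=r(w['image'],0,0,640,400,400,300)
cv2.imwrite('pics/t3.png',m)
E
```

```text
(no output)
```

View pics/t3.png

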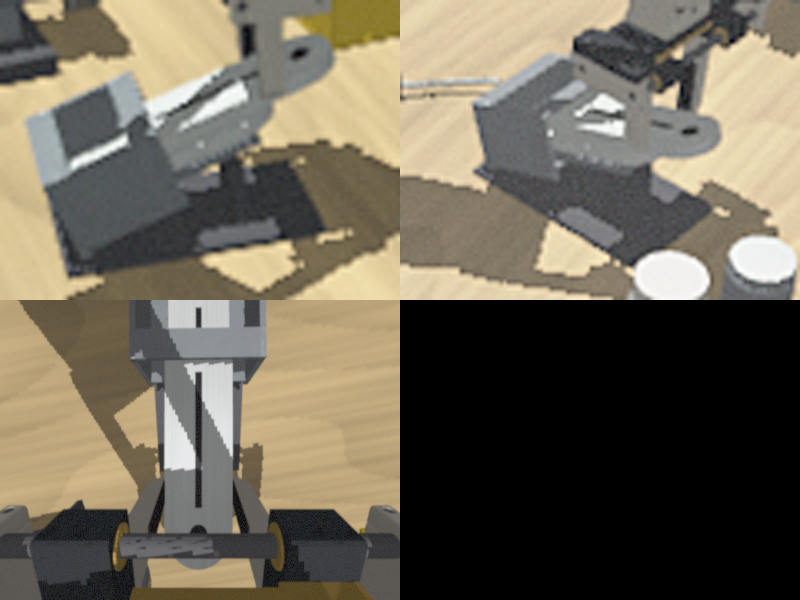

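The picture shows the plate going in under the upper bar, centred and square. In the wrist view its slot line and the old plate's slot are both at x ≈ 198, midway between cheek edges 130 and 265. I continue downslope.

```bash
f(){ grep -E 't:|tool_pos|force: \['; }; python3 -m inch '[-9,1,-3,0,50,-19,3,-6,0,50,-28,4,-9,0,50,-38,6,-12,0,50,-45,7,-15,0,50,-45,7,-15,0,50]'|f; python3 -m inch '[0,0,-3,0,50,0,0,-3,0,50]'|f;python3 -m inch '[0,0,-2,0,50,0,0,-2,0,50]'|f;python3 -m inch '[0,0,-2,0,50,0,0,-2,0,50]'|f
```

```text
t: 18.38
tool_pos: [0.5006, 0.279, 0.0646]
force: [-0.2, -1.4, -2.4]
t: 18.55
tool_pos: [0.5024, 0.2789, 0.0622]
force: [0.1, 0.2, -3.9]
t: 18.72
tool_pos: [0.5024, 0.2789, 0.0602]
force: [-0.2, -0.1, -2.9]
t: 18.88
tool_pos: [0.502, 0.2789, 0.0581]
force: [-0.2, 0.5, -2.3]
```

```bash
f(){ grep -E 'tool_pos|force: \['; }; python3 -m inch '[0,0,-2,0,50,0,0,-2,0,50]'|f;python3 -m inch '[0,0,-1,0,50,0,0,-1,0,50]'|f;python3 -m inch '[0,0,-1,0,50,0,0,-1,0,50]'|f
```

```text
tool_pos: [0.5022, 0.279, 0.0578]
force: [-4.2, -2.8, 8.9]
tool_pos: [0.5022, 0.279, 0.0577]
force: [-9.4, -4.3, 15.8]
tool_pos: [0.5023, 0.279, 0.0577]
force: [-12.7, -6.3, 23.4]
```

```bash
f(){ grep -E 'tool_pos|force: \['; }; python3 -m inch '[0,0,3,0,50,0,0,3,0,50]' 12|f;python3 -m inch '[-2,0,-1,0,50,-4,1,-1,0,50,-6,1,-2,0,50,-6,1,-2,0,50]'|f;python3 -m inch '[-2,0,0,0,50,-3,0,-1,0,50,-3,0,-1,0,50]'|f;python3 -m inch '[-2,0,-1,0,50,-2,0,-1,0,50]'|f
```

```text
tool_pos: [0.5027, 0.2793, 0.0584]
force: [0.5, 0.1, -2.2]
tool_pos: [0.4957, 0.2802, 0.0553]
force: [-0.4, 0.9, 0.5]
tool_pos: [0.4928, 0.2799, 0.0544]
force: [0.0, -1.8, 0.9]
tool_pos: [0.4928, 0.2801, 0.0544]
force: [7.1, -0.2, 0.3]
```

Backstop contact at x = 0.493, with a +7 N reaction. I push a bit more, then release.

```bash
f(){ grep -E 'tool_pos|force: \[|opening'; }; python3 -m inch '[-2,0,0,0,50,-2,0,0,0,50]'|f; python3 -m inch '[1,0,0,0,58,1,0,0,0,66,1,0,0,0,74,1,0,0,0,80,1,0,0,0,80]'|f
python3 - <<'E'
from h import *
import pickle
cs=read_camera('side');cc=read_camera('scene');s=robot.read_state();w=read_camera('wrist');pickle.dump((cs,cc,s,w),open('t4.pkl','wb'))
E
```

```text
tool_pos: [0.4925, 0.2805, 0.0554]
force: [10.1, -0.2, 1.6]
opening: 0.0597
tool_pos: [0.4893, 0.2799, 0.0529]
force: [-0.2, 0.5, -0.3]
opening: 0.073
```

```bash
python3 -m inch '[1,0,0,0,85,1,0,8,0,85,1,0,20,0,85,1,0,45,0,85,1,0,75,0,60,10,0,105,0,30,40,-6,110,0,0,70,-12,110,0,0,100,-16,110,0,0,100,-16,110,0,0]'
python3 - <<'E'
from deck import *
cs=read_camera('side');cc=read_camera('scene');w=read_camera('wrist');s=robot.read_state();pickle.dump((cs,cc,w,s),open('t5.pkl','wb'))
# before (old plate, z12) vs now (new plate top, z24)
b=[pickle.load(open('s2.pkl','rb')),pickle.load(open('c3.pkl','rb'))]
for n,i,c in(('side',0,cs),('scene',1,cc)):
    for z,cam in((12,b[i]),(24,c)):
        x,f=fitold([cam],z=z);print(n,z,np.round(x[:2],4),np.degrees(x[2]).round(1),round(f,3))
g=w['image'].astype(int);m=((g.min(2)>150)&(np.ptp(g,axis=2)<30)).astype(np.uint8)
n,l,st,ce=cv2.connectedComponentsWithStats(m)
print([st[i].tolist() for i in range(1,n) if st[i,4]>200],s['t'],s['tool_pos'])
E
```

```text
t: 21.87
tool_pos: [0.5942, 0.2624, 0.164]
orientation: [0.25, 3.129, -0.0]
force: [1.2, 1.0, -0.7]
opening: 0.0436
gripper_force: 0.0
side 12 [0.3929 0.3008] -9.8 0.084
side 24 [0.3881 0.301 ] -10.4 0.307
scene 12 [0.392  0.2964] -8.4 0.09
scene 24 [0.3878 0.3001] -10.6 0.3
[[281, 30, 77, 115, 5365]] 22.0167 [0.58997824 0.26399898 0.16404583]
```

Released. As insurance I push both round tips home with the shut fingers, the lower plate first and then the upper one.

```bash
f(){ grep -E 'tool_pos|force: \['; }; python3 -m inch '[-5,2,-30,0,0,-5,2,-60,0,0,-5,2,-90,0,0,-5,2,-111,0,0,-5,2,-111,0,0,-5,2,-111,0,0]' 20|f; python3 -m inch '[-6,1,0,0,0,-12,2,0,0,0,-18,3,0,0,0,-18,3,0,0,0]'|f;python3 -m inch '[-4,1,0,0,0,-4,1,0,0,0]'|f;python3 -m inch '[-3,0,0,0,0,-3,0,0,0,0]'|f
```

```text
tool_pos: [0.5832, 0.2662, 0.0522]
force: [1.0, -0.5, 0.8]
tool_pos: [0.5666, 0.2699, 0.0542]
force: [-1.0, -0.4, -1.0]
tool_pos: [0.5626, 0.2704, 0.053]
force: [-0.8, 0.4, -0.2]
tool_pos: [0.5609, 0.2701, 0.053]
force: [4.4, -0.8, -1.2]
```

```bash
f(){ grep -E 'tool_pos|force: \['; }; python3 -m inch '[-2,0,0,0,0,-2,0,0,0,0]'|f;python3 -m inch '[-2,0,0,0,0,-2,0,0,0,0]'|f; python3 -m inch '[8,-1,0,0,0,8,-1,17,0,0,8,-1,17,0,0]'|f;  python3 -m inch '[-4,1,0,0,0,-6,1,0,0,0,-6,1,0,0,0]'|f;  python3 -m inch '[-3,0,0,0,0,-3,0,0,0,0]'|f; python3 -m inch '[-3,0,0,0,0,-3,0,0,0,0]'|f
```

```text
tool_pos: [0.5606, 0.2702, 0.0538]
force: [7.9, -0.1, -0.7]
tool_pos: [0.5602, 0.2703, 0.0548]
force: [12.0, 0.2, 0.2]
tool_pos: [0.5654, 0.2693, 0.0717]
force: [1.2, 0.2, 0.8]
tool_pos: [0.5571, 0.2701, 0.0686]
force: [0.5, -0.2, 0.6]
tool_pos: [0.5564, 0.2702, 0.07]
force: [6.7, -0.3, 0.8]
tool_pos: [0.5558, 0.2704, 0.0715]
force: [11.9, 0.3, 2.3]
```

Both ends are firm. The contact points differ by 4.0 mm against 3.7 mm expected for flush plates. I retract and check the final state numerically.

```bash
python3 -m inch '[10,-1,0,0,0,25,-4,0,0,0,25,-4,30,0,0,25,-4,70,0,0,25,-4,110,0,0,-10,-40,130,0,0,-45,-75,140,0,0,-80,-110,140,0,0,-110,-140,140,0,0,-110,-170,140,0,0]'; python3 -m inch '[0,-40,0,0,0,0,-80,0,0,0,0,-80,0,0,0,0,-80,0,0,0]'|head -2
python3 - <<'E'
from deck import *
cs=read_camera('side');cc=read_camera('scene')
b=[pickle.load(open('s2.pkl','rb')),pickle.load(open('c3.pkl','rb'))]
for n,i,c in(('side',0,cs),('scene',1,cc)):
    for z,cam in((12,b[i]),(24,c)):
        x,f=fitold([cam],z=z);print(n,z,np.round(x[:2],4),np.degrees(x[2]).round(1),round(f,3))
# keys: template shift of stop / mid key patch vs start image (side): stop should go down ~4px, mid up
c0=pickle.load(open('side0.pkl','rb'))[0]['image'];k0=(c0.max(2)<55).astype(np.float32);k1=(cs['image'].max(2)<55).astype(np.float32)
for n,(x,y,w,h) in dict(stop_left=(337,272,22,28),mid=(331,254,24,24),far=(378,294,36,32)).items():
    t=k0[y:y+h,x:x+w];r=cv2.matchTemplate(k1[y-8:y+h+8,x-4:x+w+4],t,cv2.TM_CCOEFF_NORMED);_,v,_,l=cv2.minMaxLoc(r);print(n,'shift',l[0]-4,l[1]-8,round(v,2))
s=robot.read_state();print(s['t'],s['tool_pos'],s['force'])
cv2.imwrite('pics/end.png',cs['image'])
E
```

```text
t: 25.18
tool_pos: [0.4441, 0.1123, 0.2088]
orientation: [-0.243, -3.131, -0.001]
force: [-0.2, -1.3, 1.0]
opening: 0.0007
gripper_force: 0.0
t: 25.52
tool_pos: [0.4465, 0.0304, 0.2088]
side 12 [0.3929 0.3008] -9.8 0.084
side 24 [0.3961 0.308 ] -13.1 0.143
scene 12 [0.392  0.2964] -8.4 0.09
scene 24 [0.3925 0.297 ] -9.3 0.087
stop_left shift 0 0 0.75
mid shift -2 -3 0.91
far shift 0 0 0.98
25.6167 [0.44664986 0.03262565 0.20884628] [-0.16461946 -0.07187808  0.4795075 ]
```

```bash
python3 - <<'E'
from h import *
import pickle
from scipy.spatial import ConvexHull
c=pickle.load(open('side0.pkl','rb'))[0];a=c['image'];b=cv2.imread('pics/end.png')
R=cv2.Rodrigues(np.array([0.,0,np.radians(8.5)]))[0]
def hull(cx,cy,L,z):
    p=np.array([proj(c,R@np.array([i*L/2,j*.018,0])+[cx,cy,h]) for i in(-1,1) for j in(-1,1) for h in(.05,z)])
    k=np.zeros((400,640),np.uint8);cv2.fillConvexPoly(k,cv2.convexHull(np.round(p*16).astype(np.int32)),1,shift=4);return k>0
d=R@np.array([0,.048,0]);s0=np.array([.4705,-.2938])
for n,(q,L) in dict(stop=(s0,.088),mid=(s0+d[:2],.05)).items():
    band=hull(*q,L,.072)&~hull(*q,L,.060)
    if n=='mid': band&=~hull(*s0,.088,.072)
    print(n,'dark in upper band: start %.2f end %.2f'%((a.max(2)[band]<55).mean(),(b.max(2)[band]<55).mean()),band.sum())
E
```

```text
stop dark in upper band: start 0.67 end 0.22 202
mid dark in upper band: start 0.00 end 0.52 128
```

The stop key's upper band is now clear of dark pixels (0.67 → 0.22), so it's down. The running key's band has filled (0 → 0.52), so it has popped up. The plates are flush, so I hand in.

```bash
python3 -c "
from plant import job
print(job.close_job())"
```

```text
the job is handed in; nothing more can be done
None
```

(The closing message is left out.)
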